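# Dock the hand radio on the cart's sloping charger and bolt it in

## Task

Put the hand radio on charge so that it cannot jump out when the cart rolls: draw the charger's spring bolt back and turn its stalk over so that it stays parked in the notch by itself. Lay the radio face up on the sloping bed, antenna up the slope, flat between the side guides, and slide it gently down until its bottom end is right against the contacts on the foot, without ramming them. Then turn the stalk out of the notch and let the bolt go fully home over the radio; leave the vials and the carton standing where they are.

Things in the scene. Friction and masses are not known exactly. Their poses are not given: they have to be found in the camera images.
- bed: Sloping bed of the charger, a grey sheet-metal console fixed to the worktop. Origin: on the black rubber strip the radio lies on, near its low end, 104 mm above the worktop. x goes up the slope (28 deg, rising away from the robot), y level to the left, z square out. Strip: x -3 to 125, y -30 to 32 mm. Black side guides at x -10 to 36, inner faces y -29.5 and 31.5 mm, flared, 21 mm high.
- foot_face (a point): Middle of the foot's upper face with three brass contacts, where the radio's bottom end stands; 10 mm above the bed, axes as the bed's. The foot is a black stop between the side guides, 54 mm wide, 18 mm high, 7 mm thick, clamped at another place along the slope each time (bed x 6 to 18 mm); it does not give.
- notch (a point): Middle of the mouth of the notch (bed x 106, y 90, z 46 mm), 12 mm wide, 12 mm deep, open at the top, in a 3 mm steel fence plate behind the bolt's rod; axes as the bed's. The rod runs along bed y at x 96, z 38 mm through two steel ears (y 42 to 50 and 112 to 120, up to z 47 mm) at the bed's left side.
- bolt (a joint): Draw of the spring bolt, m: 0 = home, the 9 mm rod's nose reaching 9 mm over the left edge of a docked radio's face, 2.5 mm above it. Grows as it is drawn to the left (+y of the bed), stop at 0.022. The spring pulls it home with 3 to 6 N. Parked in the notch it rests at about 0.016, its nose clear of the radio.
- stalk (a joint): Turn of the bolt's stalk about the rod, rad: 0 = square out of the bed (a stop; its place at home). Grows as the stalk is tipped up the slope, away from the robot, to a stop at 1.25. It passes 0.5 only into the notch, with the bolt drawn 0.015 to 0.020.
- stalk_grip (a point): Point to grip on the stalk's black paddle, 40 mm out from the rod's axis (at home: bed x 96, y 72, z 78 mm). The paddle is 10 mm thick along the rod, 15 mm wide, from 25 to 51 mm out; below it the stalk is an 8 mm steel round. z points outward along the stalk, y along the rod.
- radio: Black hand radio lying face up, 151 mm long, 0.19 kg. Origin on its underside, mid-length; x points to the antenna. The body spans x -76 to 22, y -27 to 29, z 0 to 31 mm: grip it across this 56 mm width. The antenna (14 mm thick) goes on from x 22 to 76 at y 15, z 16 mm; a small knob from x 22 to 34 at y -12 mm.
- radio_heel (a point): Middle of the radio's bottom end (radio x -76, y 1, z 10 mm), axes as the radio's. It meets foot_face.
- vial_a: Sample vial with a white cap, 36 mm wide, 63 mm high, standing on the worktop; a bystander. Origin under its middle.
- vial_b: Sample vial with a light blue cap, 31 mm wide, 67 mm high, standing on the worktop; a bystander. Origin under its middle.
- carton: Small light blue folding carton, 50 x 34 x 80 mm, standing on the worktop; a bystander. Origin under its middle.

How it is judged:
On the way, in this order (a step that is already met when the one before it is completed fails the run):
1. the bolt is drawn back and parked in the notch, and the hand has let go of it (value of joint bolt above 0.012 m and value of joint stalk above 0.7 rad and contact force between the fingers and bed below 0.05 N), for 0.3 s.
2. the radio lies flat in the bed with its bottom end against the foot, let go, while the bolt is still parked (x of radio_heel in the frame of foot_face between -0.003 and 0.002 m and y of radio in the frame of bed between -0.006 and 0.006 m and z of radio in the frame of bed between -0.003 and 0.003 m and angle between the x axis of radio and the x axis of bed, either way round below 0.1 rad and angle between the z axis of radio and the z axis of bed, either way round below 0.06 rad and contact force between the fingers and radio below 0.05 N and value of joint bolt above 0.012 m), for 0.3 s.
At the end, for the whole second after the job is handed in: Radio at rest face up on the bed, antenna up: flat (3 mm, 0.06 rad), in line (0.1 rad, 6 mm sideways), bottom end within 2 mm of the foot; bolt within 3 mm of home, its stalk under 0.3 rad; vials and carton upright, within 30 mm of where they were (x of radio_heel in the frame of foot_face between -0.003 and 0.002 m and y of radio in the frame of bed between -0.006 and 0.006 m and z of radio in the frame of bed between -0.003 and 0.003 m and angle between the x axis of radio and the x axis of bed, either way round below 0.1 rad and angle between the z axis of radio and the z axis of bed, either way round below 0.06 rad and value of joint bolt below 0.003 m and value of joint stalk below 0.3 rad and linear speed of radio below 0.01 m/s and angle between each of vial_a, vial_b, carton's own z axis and vertical below 0.2 rad and distance of each of vial_a, vial_b, carton from where it was at the start of the episode below 0.03 m); the robot touches nothing.
It fails at once if the radio is rammed: pressed on the charger with more than 80 N (contact force between radio and bed above 80 N).
It fails at once if a bystander vial or the carton is knocked over or shifted by more than 30 mm (angle between any of vial_a, vial_b, carton's own z axis and vertical above 0.4 rad or distance of any of vial_a, vial_b, carton from where it was at the start of the episode above 0.03 m).
It also fails if it takes over 67 s, if anything falls off the work surface, if the arm or the gripper's body presses on something with over 40 N, if the wrist force passes 120 N, or if a joint passes its speed limit or range.

## Robot

A 7-joint arm with a two-finger parallel gripper is mounted at the origin on a cart in front of the work surface, level with it; the furniture and walls round the work are solid. World frame = base frame: x ahead of the robot, y to its left, z up, the work surface at z = 0. Lengths are in m, angles in rad, forces in N, time in s.
With the tool pointing down it reaches from about 0.35 to 0.9 m from the base axis. Payload 8.1 kg.
Tool frame: the origin (TCP) lies on the centre line of the jaws, within the pads' length; the fingertips stand 11 mm ahead of it and the grasp point (between the pads) lies 8 mm behind it (arm.nose_length is the distance from the TCP to the fingertips, in m); z points along the fingers, y is the line along which they close (so a half turn about z gives the same grasp; the last joint's range is limited). The gripper opens to 92 mm and grips with 3 to 60 N. Pads are 19 mm wide; open, the fingers measure 130 mm over their backs; the gripper's body (75 mm by 190 mm) begins 47 mm behind the grasp point.
Start: joints at [1.001, 0.434, 0.025, 1.573, -0.012, 1.134, -0.075], TCP at [0.281, -0.558, 0.217] pointing down, gripper open.
Joint ranges: [-2.62, 2.62], [-0.44, 2.09], [-1.27, 1.32], [0.08, 2.57], [-1.32, 4.46], [0.12, 2], [-2.74, 2.74]. Speed limits (rad/s): [2.22, 2.22, 3.01, 3.01, 3.14, 3.14, 3.14].

## Interface

Orientations are given as a rotation vector (axis times angle).
In Python, from cell import arm gives the robot as it stands.
- The arm moves only by the tool jog_arm, never from a script. Its argument "moves" is a list of rows, each a list of 4 numbers: the shift along the tool's x, y, z in m, then the turn about the tool's z in rad. In form: [[tx, ty, tz, spin], ...]. A call has 1 to 20 rows; each row is the pose to reach, as a shift and turn from the pose commanded when the call began, along the tool's axes at that moment; what a row does not reach only later rows make up. A row lasts 1/8 s, in which the tool goes at most 62.5 mm and 10.7 degrees, less where a joint would pass 70% of its speed; a pose out of reach is approached as far as the arm can. A call with a gripper value outside its range is refused whole. "hand" is the finger opening in m, from 0 to 0.0918, set as the call begins (left out, the last holds). The fingers move at their own pace and stop on an object; "newtons" is the grip in N (left out, the last holds). Time passes only in rows, so rows that repeat a pose let the fingers close. It gives the time, the measured TCP pose, the force, the opening and the grip force at its end, in the units of the state.
- arm.observe(): the state, without advancing time (a new reading comes with each control period).
- arm.get_image(name): name is "side" or "top" or "wrist"; returns a dict with "color" (400x640x3 uint8, red, green, blue), "z_map" (400x640 float32, m along the optical axis (not along the pixel's ray), 0 where there is no reading), "fx", "fy", "cx", "cy" (pixels), "k1" (the pictures are not rectified: a ray, as slopes to the right and down, at radius r is drawn at 1 + k1 r^2 times it, then the intrinsics apply), "rvec" (rotation vector, rad) and "tvec" (3), from world to camera coordinates, as OpenCV has them. Camera axes: x right, y down, z forward; pixel columns grow to the right and rows downward; lengths in m; the calibration is good to about 2 mm. A picture is of the moment at which its call begins.
- arm.sign_off(): hands the job in; it is judged then, once.
The state is a dict: "clock": time; "joints": joint angles; "dq": joint speeds; "joint_efforts": joint torques, N m; "position": TCP position; "ee_rot": TCP orientation; "force": force on the tool from outside, world axes, zero at the start; "ft_torque": the same for the moment, N m; "width": opening from 0.0 (shut) to 1.0 (fully open); "gripper_force": force on a finger pad.
Only numpy, scipy, OpenCV 4.12 (cv2) and the standard library are available. Lean on these libraries where they do the work, as an engineer would, in place of code of your own. Each camera call takes 0.05 s, during which the arm holds its last target. There are 200 camera calls.

## Working session

There is one attempt and no reset: what is moved stays moved. The work goes in short steps, Python scripts to look and compute and a tool call to move; the robot and the scene stay as the last step left them, time stands still between calls to the robot, and variables do not carry over. Pictures are saved under pics/ and viewed, at most 10 in all, crops included, and the job is handed in when it is done.

Besides the shell and the picture viewer there is one more tool, called after "Emit:" as name(argument=value, ...) on one line, values as JSON. jog_arm: Moves the arm, as the interface text tells. Its arguments: {"type":"object","properties":{"moves":{"type":"array"},"hand":{"type":"number"},"newtons":{"type":"number"}},"required":["moves"]}

```bash
mkdir -p pics; ls; cat > h.py <<'E'
import numpy as np, cv2
from scipy.spatial.transform import Rotation as R
from cell import arm
def grab(n,save=None):
    d=arm.get_image(n); 
    np.save(f'/tmp/{n}.npy',d,allow_pickle=True)
    if save: cv2.imwrite('pics/'+save,d['color'][:,:,::-1])
    return d
def load(n): return np.load(f'/tmp/{n}.npy',allow_pickle=True).item()
def pts(d,uv,z=None):
    uv=np.atleast_2d(uv).astype(float)
    K=np.array([[d['fx'],0,d['cx']],[0,d['fy'],d['cy']],[0,0,1]])
    n=cv2.undistortPoints(uv[:,None],K,np.array([d['k1'],0,0,0,0.]))[:,0]
    if z is None: z=d['z_map'][uv[:,1].round().astype(int),uv[:,0].round().astype(int)]
    c=np.c_[n,np.ones(len(n))]*np.reshape(z,(-1,1))
    Rm=R.from_rotvec(np.ravel(d['rvec'])).as_matrix()
    return (c-np.ravel(d['tvec']))@Rm
def cloud(d):
    v,u=np.mgrid[0:400,0:640]
    return pts(d,np.c_[u.ravel(),v.ravel()]).reshape(400,640,3)
def proj(d,P):
    K=np.array([[d['fx'],0,d['cx']],[0,d['fy'],d['cy']],[0,0,1]])
    return cv2.projectPoints(np.atleast_2d(P).astype(float),np.ravel(d['rvec']),np.ravel(d['tvec']),K,np.array([d['k1'],0,0,0,0.]))[0][:,0]
E
python3 - <<'E'
from h import *
a=grab('top');b=grab('side')
im=np.vstack([a['color'],b['color']])[:,:,::-1]
cv2.imwrite('pics/top.png',cv2.resize(a['color'][:,:,::-1],(800,500)));cv2.imwrite('pics/side.png',cv2.resize(b['color'][:,:,::-1],(800,500)))
for d in(a,b): print(d['fx'],d['k1'],d['rvec'],d['tvec'])
print(arm.observe())
E
```

```text
pics
496.6600179128131 0.0065908392804433545 [ 2.10200446 -2.12349648  0.21827938] [-0.1043353   0.54280024  1.44690753]
409.35325275654833 -0.09597415723875417 [ 2.00575899e+00  2.50821891e-02 -1.36738541e-03] [-0.53541245  0.06145797  1.32649172]
{'clock': 0.1, 'joints': array([ 1.00135413,  0.43515145,  0.0250031 ,  1.57398244, -0.01155223,
        1.13397008, -0.07510448]), 'dq': array([-3.74947504e-04, -8.83830683e-04, -1.45713707e-03, -3.34910693e-03,
       -8.52253872e-04,  7.95172432e-04, -2.49487968e-05]), 'joint_efforts': array([ 2.15103209e-03, -6.69128609e+01,  9.87664908e-01, -3.15153050e+01,
       -6.05442747e-02,  3.73349246e-02,  3.46189347e-05]), 'position': array([ 0.28101448, -0.55776039,  0.21603411]), 'ee_rot': array([-3.05518119e+00, -7.26254983e-01,  7.68356117e-04]), 'force': array([ 0.41981153, -0.19791123, -1.02835757]), 'ft_torque': array([0.01990374, 0.01644023, 0.0352404 ]), 'gripper_force': 0.0, 'width': 0.9984185947429302}
```

View pics/top.png

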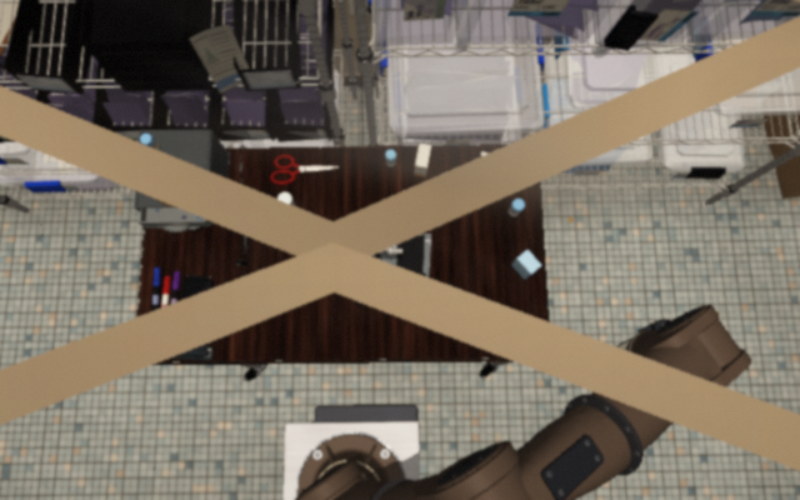

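View pics/side.png

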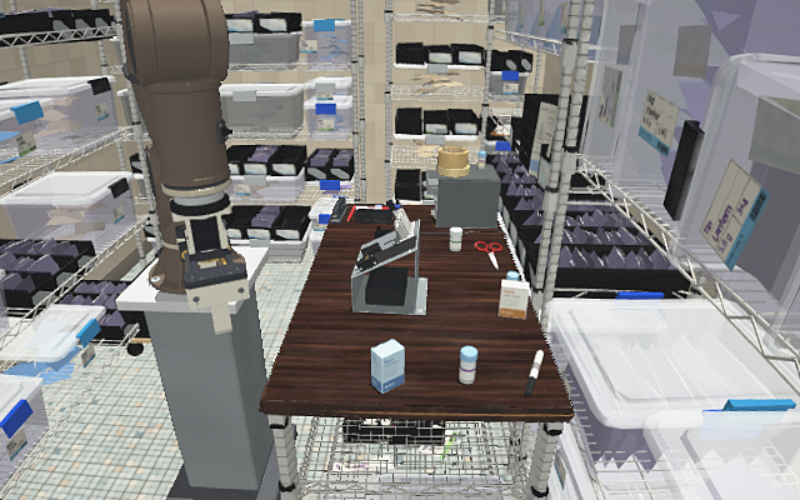

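```bash
python3 - <<'E'
from h import *
a=load('top')['color'];b=load('side')['color']
x=cv2.resize(a[110:295,110:450],(800,435),interpolation=3)
cv2.imwrite('pics/t2.png',x[:,:,::-1])
y=np.hstack([cv2.resize(b[155:260,245:360],(438,400),interpolation=3),cv2.resize(b[150:200,230:330],(362,181),interpolation=3).__class__((400,362,3),np.uint8)*0])
y[:181,438:]=cv2.resize(b[150:200,230:330],(362,181),interpolation=3)
cv2.imwrite('pics/s2.png',y[:,:,::-1])
d=load('top');P=cloud(d)
# points above table
for n in('top','side'):
    d=load(n);P=cloud(d)
    m=(d['z_map']>0)&(P[...,2]>.012)&(P[...,2]<.3)&(P[...,0]>.3)&(P[...,0]<1.)&(abs(P[...,1])<.65)
    k,l,s,c=cv2.connectedComponentsWithStats(m.astype(np.uint8))
    for i in range(1,k):
        if s[i,4]>15:
            q=P[l==i]; print(n,s[i],q.min(0).round(3),q.max(0).round(3))
E
```

```text
top [  40   25  232   77 5020] [0.888 0.025 0.012] [1.   0.65 0.3 ]
top [290  58  11  44 293] [ 0.896 -0.062  0.012] [ 0.915 -0.041  0.297]
top [453  62  32  26 684] [ 0.922 -0.65   0.035] [ 1.    -0.554  0.071]
top [ 111  103   72   39 1639] [0.728 0.317 0.012] [0.834 0.491 0.219]
top [332 114  13  27 252] [ 0.759 -0.2    0.013] [ 0.822 -0.161  0.086]
top [309 119   8  14  92] [ 0.787 -0.112  0.012] [ 0.817 -0.089  0.068]
top [ 107  152   67   33 1081] [0.595 0.325 0.012] [0.681 0.49  0.206]
top [222 154  14  11  87] [0.678 0.143 0.015] [0.703 0.178 0.068]
top [407 159  13  14 121] [ 0.652 -0.426  0.013] [ 0.681 -0.397  0.077]
top [297 187  48  35 918] [ 0.479 -0.189  0.112] [ 0.571 -0.055  0.231]
top [410 200  23  23 284] [ 0.492 -0.462  0.012] [ 0.549 -0.399  0.088]
top [189 207  10   5  35] [0.515 0.233 0.017] [0.547 0.266 0.117]
top [122 214   6  11  33] [0.495 0.474 0.012] [0.528 0.49  0.019]
top [139 217   5  12  30] [0.483 0.426 0.012] [0.518 0.438 0.02 ]
top [130 221   7  25  60] [0.43  0.448 0.012] [0.505 0.462 0.023]
top [145 220  26  20 347] [0.447 0.341 0.013] [0.508 0.4
[... 303 characters left out ...]
63 3005] [0.597 0.31  0.012] [0.833 0.489 0.232]
side [266 158  11  16 103] [0.312 0.335 0.013] [0.339 0.48  0.048]
side [ 281  160   55   88 2859] [ 0.382 -0.194  0.012] [0.581 0.475 0.228]
side [360 182  10  16 151] [0.671 0.141 0.012] [0.705 0.177 0.064]
side [399 218  24  34 604] [ 0.758 -0.203  0.012] [ 0.82  -0.089  0.079]
side [160 234  40  33 523] [ 0.3   -0.645  0.224] [ 0.354 -0.597  0.3  ]
side [297 272  27  39 834] [ 0.49  -0.456  0.012] [ 0.549 -0.402  0.08 ]
side [368 277  14  26 293] [ 0.651 -0.428  0.013] [ 0.68  -0.399  0.068]
side [421 303   7  11  31] [ 0.769 -0.459  0.012] [ 0.787 -0.424  0.016]
side [ 514  328   57   43 1534] [ 0.918 -0.65   0.038] [ 1.    -0.556  0.064]
```

View pics/t2.png

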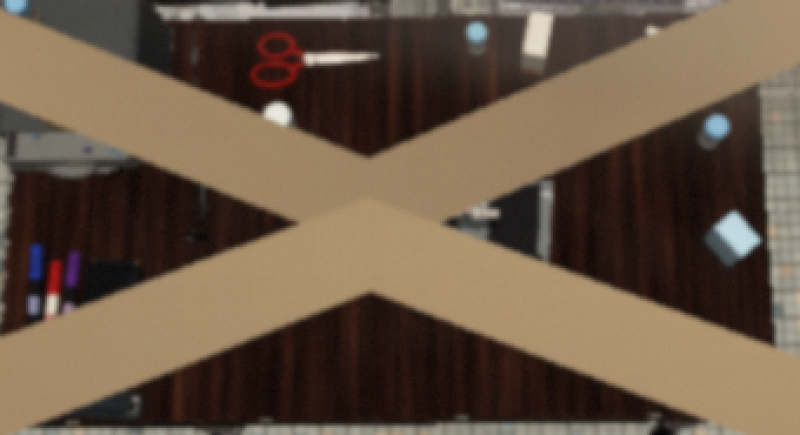

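View pics/s2.png

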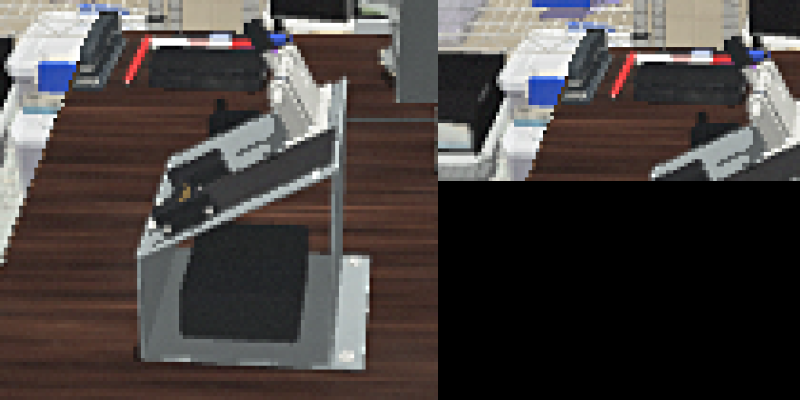

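Emit:
jog_arm(moves=[[0, 0, -0.06, 0], [0.05, -0.02, -0.12, 0.1], [0.1, -0.05, -0.17, 0.2], [0.15, -0.07, -0.23, 0.3], [0.2, -0.1, -0.23, 0.4], [0.25, -0.13, -0.23, 0.466], [0.28, -0.18, -0.23, 0.466], [0.31, -0.23, -0.23, 0.466], [0.33, -0.28, -0.23, 0.466], [0.35, -0.33, -0.23, 0.466], [0.37, -0.38, -0.23, 0.466], [0.39, -0.43, -0.23, 0.466], [0.4, -0.48, -0.23, 0.466], [0.41, -0.53, -0.23, 0.466], [0.427, -0.58, -0.23, 0.466], [0.427, -0.58, -0.23, 0.466], [0.427, -0.58, -0.23, 0.466]])

```text
clock: 2.22
position: [0.4017, 0.1514, 0.4464]
ee_rot: [3.141, 0.001, -0.001]
force: [-0.2, -0.6, -0.1]
width: 1.001
gripper_force: 0.0
```

```bash
python3 - <<'E'
from h import *
print(arm.observe()); d=grab('wrist','w1.png'); print(d['fx'],d['k1'],d['rvec'],d['tvec'])
RT=R.from_rotvec(np.ravel(d['rvec'])).as_matrix(); print(-RT.T@np.ravel(d['tvec']),RT)
E
```

```text
{'clock': 2.225, 'joints': array([-0.03446956,  0.02844044, -0.45867196,  1.55097044,  0.01294473,
        1.56587242, -2.06306717]), 'dq': array([ 0.01775237, -0.00207038,  0.02032934,  0.00224994,  0.00039545,
       -0.0008194 , -0.00039542]), 'joint_efforts': array([ -1.34495806, -34.69002128,  -1.54859819, -34.97463584,
        -0.17494411,  -0.11134978,  -0.07029995]), 'position': array([0.40166941, 0.15140986, 0.44642523]), 'ee_rot': array([ 3.14092505e+00,  1.23038629e-03, -7.77812097e-04]), 'force': array([-0.24492672, -0.56866505, -0.06813864]), 'ft_torque': array([ 0.02305234, -0.01838912,  0.00164679]), 'gripper_force': 0.0, 'width': 1.0006220293191612}
294.6324462831456 -0.01321898928962403 [-2.07889262  2.07794797  0.27788563] [0.15026657 0.29387648 0.71696062]
[0.47244978 0.15114042 0.61394115] [[ 5.85093945e-04 -9.99999356e-01  9.72922907e-04]
 [-9.64604310e-01 -3.07823204e-04  2.63701403e-01]
 [-2.63700933e-01 -1.09277572e-03 -9.64603869e-01]]
```

View pics/w1.png

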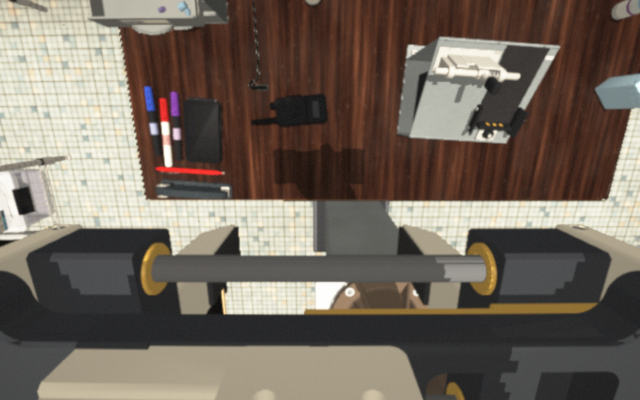

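```bash
python3 - <<'E'
from h import *
d=load('wrist');P=cloud(d)
c=d['color']
cv2.imwrite('pics/w1z.png',np.vstack([cv2.resize(c[30:155,395:565],(800,588),interpolation=2)])[:,:,::-1])
# radio
m=(P[...,2]>.01)&(P[...,2]<.06)&(d['z_map']>0); m[:,:245]=0;m[:,335:]=0;m[:85]=0;m[140:]=0
q=P[m]; print(len(q),q.min(0),q.max(0))
top=q[q[:,2]>.026]; r=cv2.minAreaRect((top[:,:2]*1000).astype(np.float32)); print('top',r,np.median(top[:,2]))
an=q[q[:,1]>q[:,1].max()-.04]; print('ant',an.mean(0),an[:,2].max()); body=q[q[:,1]<q[:,1].min()+.09]; print('body',body.mean(0),body.min(0),body.max(0))
# bed plane: dark points in charger region
v,u=np.mgrid[0:400,0:640]
mm=(u>400)&(u<562)&(v>35)&(v<145)&(d['z_map']>0)&(P[...,2]>.09)
Q=P[mm];C=c[mm].sum(1)
D=Q[C<150]
best=None
rng=np.random.default_rng(0)
for i in range(2000):
    s=D[rng.choice(len(D),3,False)];n=np.cross(s[1]-s[0],s[2]-s[0]);
    if np.linalg.norm(n)<1e-6: continue
    n/=np.linalg.norm(n);n*=np.sign(n[2]);
    if abs(np.arccos(n[2])-.489)>.12: continue
    k=abs((D-s[0])@n)<.002
    if best is None or k.sum()>best.sum(): best=k
I=D[best];ctr=I.mean(0);n=np.linalg.svd(I-ctr)[2][2];n*=np.sign(n[2]);print(best.sum(),ctr,n,np.degrees(np.arccos(n[2])))
h=-np.array([n[0],n[1]]);print('yaw deg',np.degrees(np.arctan2(h[1],h[0])))
E
```

```text
1649 [0.45235527 0.13370746 0.01391311] [0.51189054 0.28350567 0.0337609 ]
top ((482.3583984375, 183.91650390625), (51.78860855102539, 97.763916015625), 5.146124362945557) 0.029474678544595897
ant [0.46166635 0.2624306  0.01914113] 0.022346821084203126
body [0.4830353  0.17974795 0.02901946] [0.45235527 0.13370746 0.01865679] [0.51189054 0.223698   0.0337609 ]
196 [ 0.45947574 -0.14855163  0.1260189 ] [-0.48908331  0.00952758  0.87218504] 29.28644380574005
yaw deg -1.1160081160201656
```

View pics/w1z.png

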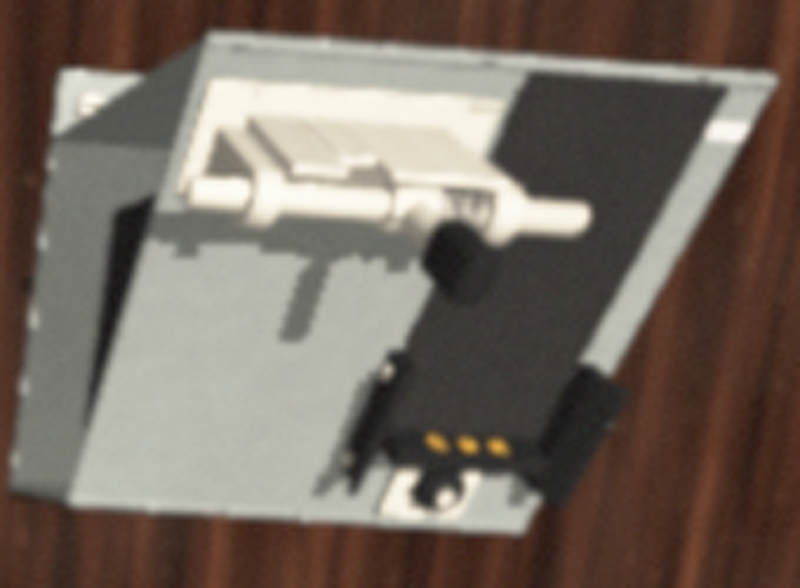

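```bash
cat >> h.py <<'E'
from scipy.optimize import least_squares
S=np.radians(28)
def bedR(yaw):
    return R.from_euler('z',yaw).as_matrix()@np.array([[np.cos(S),0,-np.sin(S)],[0,1,0],[np.sin(S),0,np.cos(S)]])
def bedpt(p,b): return np.array([p[0],p[1],.104])+np.atleast_2d(b)/1000.@bedR(p[2]).T
def fitbed(d,B,UV,p0=(.43,-.15,0)):
    f=lambda p:(proj(d,bedpt(p,B))-UV).ravel()
    s=least_squares(f,p0,loss='soft_l1'); return s.x,f(s.x).reshape(-1,2)
E
python3 - <<'E'
from h import *
d=load('wrist')
B=[[125,32,0],[125,-30,0],[96,20,38],[96,72,89],[36,-30,0]]
Z=np.array([[527,72],[728,86],[592,217],[460,248],[588,352]],float)
UV=np.array([394.5,29.5])+(Z+.5)/4.706
p,r=fitbed(d,np.array(B),UV);print(p,np.degrees(p[2]));print(r)
np.save('/tmp/bed.npy',p)
g=bedpt(p,[[96,72,78],[96,72,82],[12,0,10]]);print(g)
E
```

```text
[ 0.45861184 -0.13810161 -0.0697299 ] -3.9952291869127885
[[ 0.34926788 -1.46951225]
 [ 0.41029741 -0.62003328]
 [-3.27017039 -0.48022326]
 [ 2.96797581  5.30539376]
 [-2.28867167  1.53140862]]
[[ 0.51165551 -0.06963095  0.21793918]
 [ 0.50978219 -0.06950011  0.22147097]
 [ 0.46449816 -0.13851273  0.11846313]]
```

Emit:
jog_arm(moves=[[0.02, 0.06, 0.02, 0], [0.04, 0.12, 0.05, 0], [0.06, 0.17, 0.09, 0], [0.08, 0.22, 0.12, 0], [0.09, 0.25, 0.134, 0], [0.09, 0.25, 0.134, 0], [0.09, 0.25, 0.134, 0]])

```text
clock: 3.15
position: [0.4916, -0.0985, 0.3128]
ee_rot: [-3.141, 0.001, 0.0]
force: [1.3, 1.1, 0.6]
width: 0.999
gripper_force: 0.0
```

```bash
python3 - <<'E'
from h import *
d=grab('wrist'); c=d['color']
cv2.imwrite('pics/w2.png',cv2.resize(c[0:240],(800,300))[:,:,::-1])
cv2.imwrite('pics/w2.png',cv2.resize(c[0:300,120:520],(800,600),interpolation=2)[:,:,::-1])
E
```

```text
(no output)
```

View pics/w2.png

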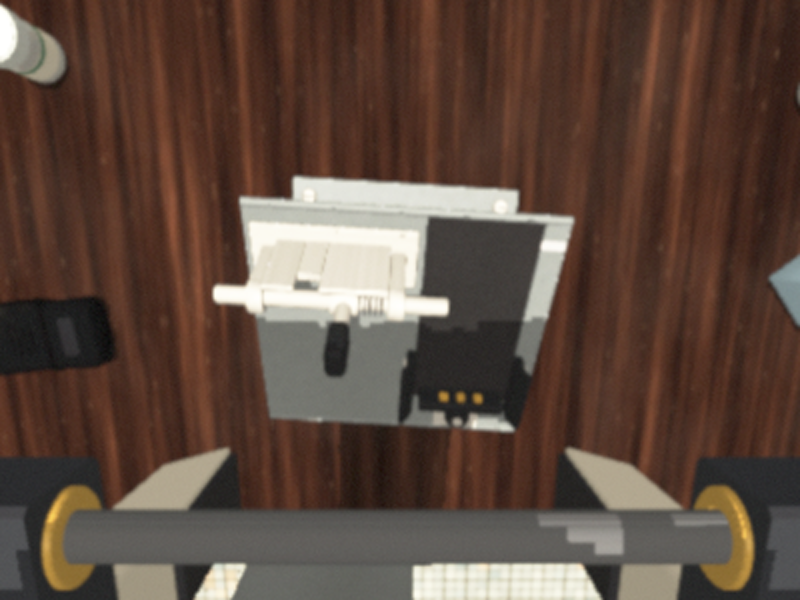

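```bash
python3 - <<'E'
from h import *
d=load('wrist')
names=['tl','tr','nose','earR42','earR50','earL112','earL120','padend','padbase']
B=np.array([[125,32,0],[125,-30,0],[96,20,38],[96,42,42],[96,50,42],[96,112,42],[96,120,42],[96,72,89],[96,72,63]])
Z=np.array([[428,217],[546,224],[447,307],[404,305],[390,304],[263,298],[250,297],[335,367],[342,325]],float)
UV=np.array([119.5,-.5])+(Z+.5)/2
p,r=fitbed(d,B,UV);print(p,np.degrees(p[2]));
for n,q in zip(names,r):print(n,q.round(1))
np.save('/tmp/bed.npy',p)
c=(np.array([460,398])+.5)/2+[119.5,-.5]
f=least_squares(lambda f:(proj(d,bedpt(p,[[f[0],f[1],10]]))-c).ravel(),[12,0]);print('foot',f.x)
print('grip',bedpt(p,[[96,72,80]]))
P=cloud(d)
for z in [(480,270),(400,390),(335,350),(500,300)]:
    u,v=z[0]//2+120,z[1]//2; q=np.median(P[v-1:v+2,u-1:u+2].reshape(-1,3),0)
    print(z,((q-[p[0],p[1],.104])@bedR(p[2])*1000).round(1))
E
```

```text
[ 0.45821723 -0.14031441 -0.06560217] -3.7587275777821607
tl [ 0.6 -0.9]
tr [ 1.2 -0.3]
nose [ 0.7 -0.8]
earR42 [0.3 1.1]
earR50 [-0.7  1.1]
earL112 [0.4 0.1]
earL120 [-1.1  0.1]
padend [-0.4 -1.1]
padbase [-0.9  2. ]
foot [5.94667831 1.03382276]
grip [[ 0.5100409  -0.07156383  0.21970508]]
(480, 270) [94.1  0.6 -0.4]
(400, 390) [17.4 39.8 20.3]
(335, 350) [102.7  72.   87.1]
(500, 300) [ 75.2 -14.   -0.6]
```

Emit:
jog_arm(moves=[[0.0175, -0.027, 0.02, 0.066], [0.0175, -0.027, 0.05, 0.066], [0.0175, -0.027, 0.075, 0.066], [0.0175, -0.027, 0.0993, 0.066], [0.0175, -0.027, 0.0993, 0.066], [0.0175, -0.027, 0.0993, 0.066]], hand=0.04)

```text
clock: 3.95
position: [0.51, -0.0705, 0.2148]
ee_rot: [3.14, -0.101, 0.003]
force: [0.0, 0.5, -0.5]
width: 0.446
gripper_force: 0.0
```

Emit:
jog_arm(moves=[[0, 0, 0, 0], [0, 0, 0, 0], [0, 0, 0, 0], [0, 0, 0, 0], [0, 0, 0, 0], [0, 0, 0, 0]], hand=0.0, newtons=20)

```text
clock: 4.7
position: [0.5093, -0.0708, 0.2136]
ee_rot: [-3.14, 0.102, -0.0]
force: [-0.5, 0.7, 2.7]
width: 0.099
gripper_force: 20.0
```

Emit:
jog_arm(moves=[[0, -0.005, 0, 0], [0, -0.01, 0, 0], [0, -0.015, 0, 0], [0, -0.0178, 0, 0], [0, -0.0178, 0, 0], [0, -0.0178, 0, 0]])

```text
clock: 5.45
position: [0.5103, -0.0538, 0.2135]
ee_rot: [3.139, -0.103, -0.0]
force: [-1.8, -4.4, 5.0]
width: 0.103
gripper_force: 20.0
```

Emit:
jog_arm(moves=[[0.005, 0, -0.002, 0], [0.0102, 0, -0.0039, 0], [0.0157, 0, -0.0047, 0], [0.0211, 0, -0.0051, 0], [0.0211, 0, -0.0051, 0]])

```text
clock: 6.08
position: [0.5311, -0.0552, 0.2181]
ee_rot: [3.139, -0.103, -0.002]
force: [-1.9, -4.3, 2.4]
width: 0.102
gripper_force: 20.0
```

Emit:
jog_arm(moves=[[0.0055, 0, 0.0004, 0], [0.0109, 0, 0.0014, 0], [0.016, 0, 0.003, 0], [0.0211, 0, 0.0056, 0], [0.0245, 0, 0.0075, 0], [0.0245, 0, 0.0075, 0]])

```text
clock: 6.82
position: [0.5567, -0.0569, 0.2112]
ee_rot: [3.139, -0.103, 0.002]
force: [0.9, -5.6, 4.5]
width: 0.107
gripper_force: 20.0
```

Emit:
jog_arm(moves=[[0, 0, 0, 0], [0, 0, 0, 0], [0, 0, 0, 0], [0, 0, -0.02, 0], [0, 0, -0.06, 0], [-0.04, 0, -0.1, 0], [-0.065, 0.04, -0.1, 0], [-0.065, 0.04, -0.1, 0], [-0.065, 0.04, -0.1, 0]], hand=0.04)

```text
clock: 7.95
position: [0.4885, -0.0913, 0.3109]
ee_rot: [-3.139, 0.103, -0.0]
force: [-0.2, -0.1, -0.0]
width: 0.439
gripper_force: 0.0
```

```bash
python3 - <<'E'
from h import *
d=grab('wrist'); c=d['color']
cv2.imwrite('pics/w3.png',cv2.resize(c[60:240,200:440],(800,600),interpolation=2)[:,:,::-1])
# radio pose from first view refine
print(arm.observe()['joints'],arm.observe()['position'])
p=np.load('/tmp/bed.npy')
for b in ([96,36,38],[96,88,38],[96+51*np.sin(1.2),88,38+51*np.cos(1.2)],[106,90,46],[125,32,0]):
    print(b,((proj(d,bedpt(p,[b]))-[200,60])*3.333).round(0))
E
```

```text
[ 0.25477401  0.17067571 -0.20931161  1.71244196  0.03636812  1.26256207
 -1.59773444] [ 0.48878924 -0.09090322  0.31075581]
[96, 36, 38] [[443. 292.]]
[96, 88, 38] [[269. 292.]]
[np.float64(143.53399338432854), 88, np.float64(56.48024547831035)] [[246. 176.]]
[106, 90, 46] [[256. 279.]]
[125, 32, 0] [[454. 143.]]
```

View pics/w3.png

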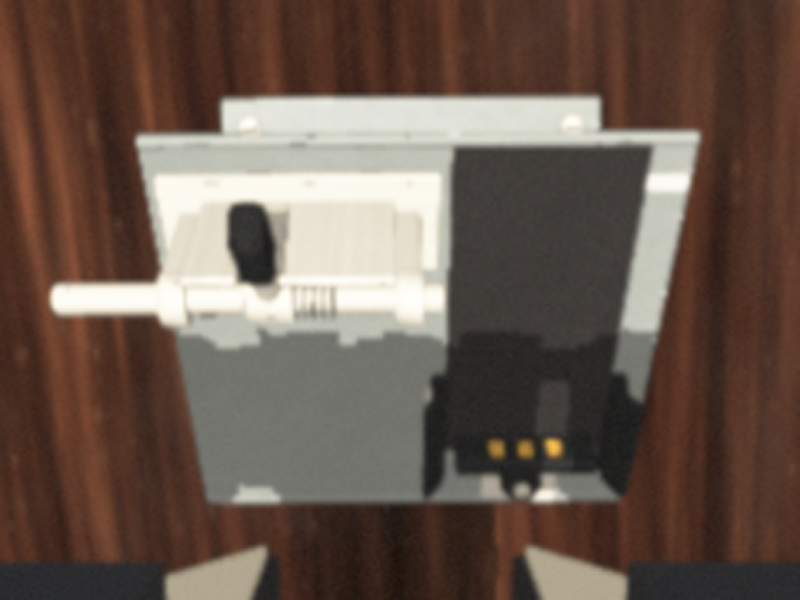

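Emit:
jog_arm(moves=[[0, -0.03, 0.0, -0.17], [0, -0.06, 0.0, -0.34], [-0.005, -0.09, 0.0, -0.52], [-0.01, -0.12, 0.0, -0.69], [-0.015, -0.15, 0, -0.86], [-0.02, -0.18, 0, -1.03], [-0.025, -0.21, 0, -1.21], [-0.025, -0.24, 0, -1.38], [-0.025, -0.26, 0.01, -1.55], [-0.025, -0.28, 0.01, -1.724], [-0.025, -0.28, 0.01, -1.724], [-0.025, -0.28, 0.01, -1.724]], hand=0.085)

```text
clock: 9.5
position: [0.4818, 0.1889, 0.3007]
ee_rot: [-2.126, -2.313, 0.001]
force: [-0.7, -0.1, -0.5]
width: 0.927
gripper_force: 0.0
```

```bash
python3 - <<'E'
from h import *
p=np.load('/tmp/bed.npy')
# stalk angle & foot from the previous picture
d=load('wrist')
tip=np.array([247,212])/3.333+[200,60]
for t in(.8,.9,1.,1.1,1.2): print(t,((proj(d,bedpt(p,[[96+51*np.sin(t),88,38+51*np.cos(t)]]))-[200,60])*3.333).round(0))
c=np.array([525,449])/3.333+[200,60]
f=least_squares(lambda f:(proj(d,bedpt(p,[[f[0],f[1],10]]))-c).ravel(),[12,0]);print('foot',f.x)
d=grab('wrist'); c=d['color']
P=cloud(d); print(arm.observe()['position'],arm.observe()['joints'][6])
m=(P[...,2]>.024)&(P[...,2]<.05)&(abs(P[...,0]-.482)<.06)&(abs(P[...,1]-.19)<.08)&(d['z_map']>0)
t=P[m];r=cv2.minAreaRect((t[:,:2]*1000).astype(np.float32));print(r,len(t),np.percentile(t[:,2],[5,50,95]))
v,u=np.nonzero(m);print(u.min(),u.max(),v.min(),v.max())
cv2.imwrite('pics/w4.png',cv2.resize(c[50:290,160:480],(800,600),interpolation=2)[:,:,::-1])
E
```

```text
0.8 [[242. 249.]]
0.9 [[243. 229.]]
1.0 [[243. 210.]]
1.1 [[244. 192.]]
1.2 [[246. 176.]]
foot [5.76537768 0.4400585 ]
[0.48193666 0.18852521 0.30085278] -0.5439603804986105
((487.535400390625, 204.56463623046875), (144.18881225585938, 75.72005462646484), 77.1463851928711) 2199 [0.02581307 0.02920508 0.03132977]
301 363 114 197
```

View pics/w4.png

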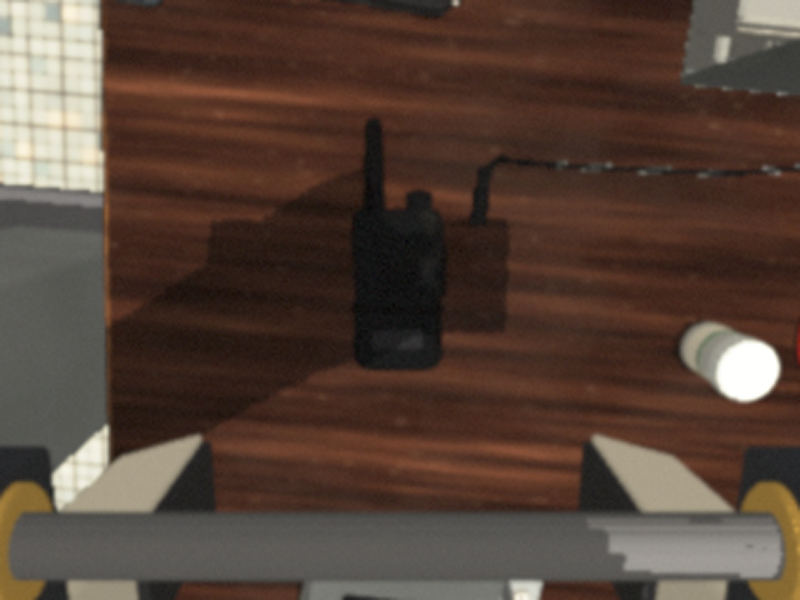

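```bash
python3 - <<'E'
from h import *
d=load('wrist')
Z=np.array([[353,225],[444,225],[354,350],[442,350],[398,368],[398,208],[373,125],[373,200]],float)
UV=Z/2.5+[160,50]-.3
RT=R.from_rotvec(np.ravel(d['rvec'])).as_matrix();C=-RT.T@np.ravel(d['tvec'])
def at(uv,z):
    a=pts(d,uv,np.ones(len(uv))); r=a-C; return C+r*((z-C[2])/r[:,2])[:,None]
w=at(UV,.028);w[6:]=at(UV[6:],.018)
print(w.round(4),C)
L=(w[0]+w[1])/2;M=(w[2]+w[3])/2;a=L-M
print('axis deg',np.degrees(np.arctan2(a[1],a[0])),'ant deg',np.degrees(np.arctan2(*(w[6]-w[7])[1::-1])),np.linalg.norm(w[0]-w[1]),np.linalg.norm(w[2]-w[3]),np.linalg.norm(w[4]-w[5]))
print('tool yaw',np.degrees(R.from_rotvec(arm.observe()['ee_rot']).as_euler('zyx')))
T=R.from_rotvec(arm.observe()['ee_rot']).as_matrix();print('body centre in tool',((w[4]+w[5])/2-arm.observe()['position'])@T, (L/2+M/2-arm.observe()['position'])@T)
E
```

```text
[[0.4529 0.2225 0.028 ]
 [0.5064 0.227  0.028 ]
 [0.4588 0.1468 0.028 ]
 [0.5128 0.1514 0.028 ]
 [0.4867 0.1376 0.028 ]
 [0.4785 0.2345 0.028 ]
 [0.46   0.28   0.018 ]
 [0.4633 0.2374 0.018 ]] [0.47617065 0.25877778 0.46827608]
axis deg 94.62686133279638 ant deg 94.3514801339408 0.0536180765111875 0.05421111998321775 0.09722816635606801
tool yaw [-9.48247516e+01 -1.61016125e-02  1.79978310e+02]
body centre in tool [-0.0024231  0.0005666  0.2728535] [-0.00157946  0.0007116   0.27285315]
```

Emit:
jog_arm(moves=[[0.001, 0.0006, 0.06, 0], [0.001, 0.0006, 0.12, 0], [0.001, 0.0006, 0.18, 0], [0.001, 0.0006, 0.23, 0], [0.001, 0.0006, 0.26, 0], [0.001, 0.0006, 0.2838, 0], [0.001, 0.0006, 0.2838, 0], [0.001, 0.0006, 0.2838, 0], [0.001, 0.0006, 0.2838, 0]])

```text
clock: 10.68
position: [0.4832, 0.1904, 0.0184]
ee_rot: [2.122, 2.315, 0.003]
force: [-0.3, -0.5, -0.4]
width: 0.926
gripper_force: 0.0
```

Emit:
jog_arm(moves=[[0, 0, 0, 0], [0, 0, 0, 0], [0, 0, 0, 0], [0, 0, 0, 0], [0, 0, 0, 0], [0, 0, 0, 0]], hand=0.03, newtons=12)

```text
clock: 11.42
position: [0.4823, 0.1902, 0.0172]
ee_rot: [2.122, 2.317, -0.0]
force: [-0.9, -0.6, 1.4]
width: 0.547
gripper_force: 10.7
```

```bash
cat >> h.py <<'E'
def grip_tcp(E,a,phi,p,h=25):  # E bed point under radio; returns TCP for gripped radio tilted phi
    P=bedpt(p,[E])[0]; a,h=a/1000.,h/1000.
    f=-a*np.cos(phi)-h*np.sin(phi);u=-a*np.sin(phi)+h*np.cos(phi)
    return P+R.from_euler('z',p[2]).apply([f,0,u])-[0,0,.008]
def totool(dw):
    s=arm.observe();return R.from_rotvec(s['ee_rot']).inv().apply(dw).round(4)
E
python3 - <<'E'
from h import *
p=np.load('/tmp/bed.npy');s=arm.observe();print(s['position'],s['ee_rot'],s['width'],s['gripper_force'])
for ph in (0,7,14,21,28):
    t=grip_tcp([6,1,18],38,np.radians(ph),p); print(ph,t.round(4),R.from_euler('z',p[2]).inv().apply(t).round(4))
t=grip_tcp([6,1,18],38,0,p); t0=t.copy();t0[2]=.26
print('hover in tool',totool(t0-s['position']))
E
```

```text
[0.48231392 0.19022552 0.01723478] [ 2.12160087e+00  2.31690730e+00 -3.27377767e-05] 0.5472811097698945 10.719001551624388
0 [ 0.4172 -0.1366  0.1397] [ 0.4253 -0.109   0.1397]
7 [ 0.4145 -0.1364  0.1349] [ 0.4225 -0.109   0.1349]
14 [ 0.4123 -0.1363  0.1298] [ 0.4204 -0.109   0.1298]
21 [ 0.4108 -0.1362  0.1244] [ 0.4188 -0.109   0.1244]
28 [ 0.4099 -0.1361  0.1189] [ 0.418  -0.109   0.1189]
hover in tool [-0.3199 -0.0935 -0.2427]
```

Emit:
jog_arm(moves=[[0, 0, -0.01, 0], [0, 0, -0.04, 0], [0, 0, -0.08, 0], [0, 0, -0.08, 0]])

```text
clock: 11.92
position: [0.484, 0.1913, 0.1004]
ee_rot: [2.12, 2.315, 0.008]
force: [0.4, -1.6, -0.6]
width: 0.328
gripper_force: 0.0
```

Emit:
jog_arm(moves=[[-0.005, 0, -0.06, 0], [-0.015, 0, -0.12, 0], [-0.03, 0, -0.17, 0], [-0.03, 0, -0.203, 0], [-0.03, 0, -0.203, 0]], hand=0.085)

```text
clock: 12.55
position: [0.4859, 0.1607, 0.3024]
ee_rot: [2.121, 2.315, 0.006]
force: [0.5, -0.0, -0.4]
width: 0.821
gripper_force: 0.0
```

```bash
python3 - <<'E'
from h import *
d=grab('wrist'); c=d['color'];P=cloud(d)
cv2.imwrite('pics/w5.png',cv2.resize(c[50:290,160:480],(800,600),interpolation=2)[:,:,::-1])
print(arm.observe()['position'])
for Z in [(398,350),(398,250),(398,300),(373,150),(360,300),(436,300)]:
    u,v=int(Z[0]/2.5+160),int(Z[1]/2.5+50);print(Z,P[v,u].round(3))
E
```

```text
[0.48506138 0.16038025 0.30061531]
(398, 350) [ 0.492  0.113 -0.   ]
(398, 250) [0.486 0.182 0.028]
(398, 300) [0.489 0.152 0.031]
(373, 150) [0.466 0.238 0.02 ]
(360, 300) [0.466 0.15  0.031]
(436, 300) [0.512 0.153 0.025]
```

View pics/w5.png

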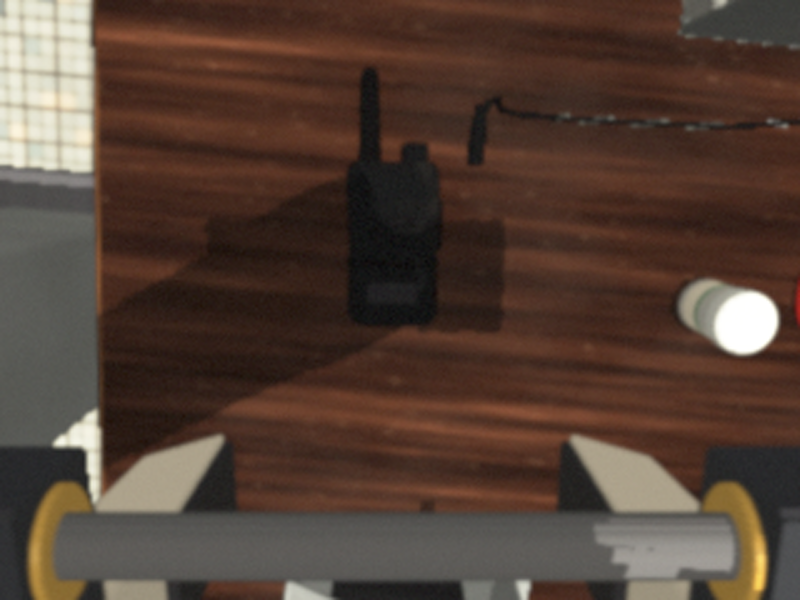

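```bash
cat >> h.py <<'E'
def atz(d,uv,z):
    RT=R.from_rotvec(np.ravel(d['rvec'])).as_matrix();C=-RT.T@np.ravel(d['tvec'])
    r=pts(d,uv,np.ones(len(uv)))-C; return C+r*((z-C[2])/r[:,2])[:,None]
E
python3 - <<'E'
from h import *
d=load('wrist')
Z=np.array([[348,180],[440,180],[348,310],[436,310],[392,325],[394,162]],float)
w=atz(d,Z/2.5+[160,50]-.3,.028)
s=arm.observe();T=R.from_rotvec(s['ee_rot']).as_matrix()
print(((w-s['position'])@T).round(4))
P=cloud(d)
# height profile across the body at v rows
for zv in (200,230,260,290):
    v=int(zv/2.5+50);print([int(1000*P[v,u,2]) for u in range(294,342,2)])
E
```

```text
[[ 0.0622 -0.0268  0.2726]
 [ 0.0622  0.0267  0.2727]
 [-0.0147 -0.0282  0.2726]
 [-0.0148  0.0254  0.2726]
 [-0.0241 -0.0014  0.2726]
 [ 0.0723 -0.      0.2726]]
[-1, -1, -1, 27, 26, 29, 28, 29, 29, 31, 29, 29, 28, 30, 30, 28, 30, 30, 29, 29, 28, 21, 0, -1]
[0, -1, 0, 25, 27, 27, 28, 28, 27, 29, 27, 28, 29, 29, 28, 28, 29, 29, 29, 28, 24, 21, 0, 0]
[-2, 0, -1, 26, 29, 30, 28, 31, 30, 30, 29, 30, 29, 31, 30, 31, 30, 33, 30, 30, 27, -1, 0, -1]
[-1, -1, -1, 27, 29, 29, 29, 29, 30, 30, 30, 30, 30, 31, 31, 30, 31, 31, 31, 28, 26, 0, -1, -1]
```

Emit:
jog_arm(moves=[[0.027, -0.0007, 0.06, 0.018], [0.027, -0.0007, 0.12, 0.018], [0.027, -0.0007, 0.18, 0.018], [0.027, -0.0007, 0.23, 0.018], [0.027, -0.0007, 0.26, 0.018], [0.027, -0.0007, 0.287, 0.018], [0.027, -0.0007, 0.287, 0.018], [0.027, -0.0007, 0.287, 0.018]])

```text
clock: 13.6
position: [0.4815, 0.1873, 0.0134]
ee_rot: [-2.142, -2.298, 0.001]
force: [0.6, 0.0, 0.4]
width: 0.923
gripper_force: 0.0
```

Emit:
jog_arm(moves=[[0, 0, 0, 0], [0, 0, 0, 0], [0, 0, 0, 0], [0, 0, 0, 0], [0, 0, 0, 0], [0, 0, 0, 0], [0, 0, 0, 0], [0, 0, 0, 0]], hand=0.0, newtons=30)

```text
clock: 14.6
position: [0.4821, 0.1871, 0.0135]
ee_rot: [2.142, 2.297, 0.0]
force: [0.4, -0.7, 4.8]
width: 0.578
gripper_force: 29.9
```

Emit:
jog_arm(moves=[[0, 0, -0.005, 0], [0, 0, -0.01, 0], [0, 0, -0.01, 0]])

```text
clock: 14.98
position: [0.482, 0.1873, 0.0236]
ee_rot: [2.142, 2.298, 0.001]
force: [-1.0, -0.3, -1.2]
width: 0.578
gripper_force: 29.5
```

```bash
python3 - <<'E'
from h import *
p=np.load('/tmp/bed.npy');s=arm.observe();print(s['position'],s['width'],s['gripper_force'])
for ph in (0,7,14,21,28):
    t=grip_tcp([6,1,18],38,np.radians(ph),p,21.5); print(ph,t.round(4),R.from_euler('z',p[2]).inv().apply(t).round(4))
t=grip_tcp([6,1,18],38,0,p,21.5); t0=t.copy();t0[2]=.24
print('hover in tool',totool(t0-s['position']))
E
```

```text
[0.48204558 0.18727167 0.02357028] 0.5784857280157889 29.54940271738451
0 [ 0.4172 -0.1366  0.1362] [ 0.4253 -0.109   0.1362]
7 [ 0.4149 -0.1365  0.1314] [ 0.4229 -0.109   0.1314]
14 [ 0.4132 -0.1364  0.1264] [ 0.4212 -0.109   0.1264]
21 [ 0.412  -0.1363  0.1212] [ 0.4201 -0.109   0.1212]
28 [ 0.4116 -0.1362  0.1159] [ 0.4196 -0.109   0.1159]
hover in tool [-0.3185 -0.0872 -0.2165]
```

Emit:
jog_arm(moves=[[0, 0, -0.05, 0], [0, 0, -0.1, 0], [0, 0, -0.16, 0], [-0.01, -0.01, -0.22, 0], [-0.03, -0.03, -0.26, 0.15], [-0.06, -0.06, -0.26, 0.3], [-0.09, -0.087, -0.26, 0.45], [-0.12, -0.087, -0.26, 0.6], [-0.15, -0.087, -0.26, 0.75], [-0.18, -0.087, -0.26, 0.9], [-0.21, -0.087, -0.26, 1.05], [-0.24, -0.087, -0.26, 1.2], [-0.27, -0.087, -0.26, 1.35], [-0.3, -0.087, -0.26, 1.5], [-0.3185, -0.0872, -0.26, 1.65], [-0.3185, -0.0872, -0.25, 1.707], [-0.3185, -0.0872, -0.2165, 1.707], [-0.3185, -0.0872, -0.2165, 1.707], [-0.3185, -0.0872, -0.2165, 1.707]])

```text
clock: 17.35
position: [0.4174, -0.1366, 0.2405]
ee_rot: [3.14, -0.104, 0.001]
force: [0.6, 0.2, -1.9]
width: 0.574
gripper_force: 29.6
```

```bash
python3 - <<'E'
from h import *
p=np.load('/tmp/bed.npy');s=arm.observe();print(s['position'],s['ee_rot'],s['width'],s['gripper_force'],s['force'])
d=grab('wrist'); c=d['color']
cv2.imwrite('pics/w6.png',cv2.resize(c[40:280,160:480],(800,600),interpolation=2)[:,:,::-1])
for ph in (0,7,14,21,28):
    t=grip_tcp([6,1,18],38,np.radians(ph),p,21.5); print(ph,totool(t-s['position']))
t=bedpt(p,[[62,1,21.5]])[0]-[0,0,.008];print('place',t)
E
```

```text
[ 0.41740756 -0.13658342  0.24053314] [ 3.13977660e+00 -1.03535880e-01  7.05196499e-04] 0.5742004499480485 29.551237483683508 [ 0.55184706  0.20053058 -1.93113043]
0 [-0.0003  0.      0.1043]
7 [-0.0027  0.      0.1091]
14 [-0.0044  0.      0.1141]
21 [-0.0055  0.      0.1194]
28 [-0.006   0.      0.1247]
place [ 0.50283585 -0.14224354  0.14409061]
```

View pics/w6.png

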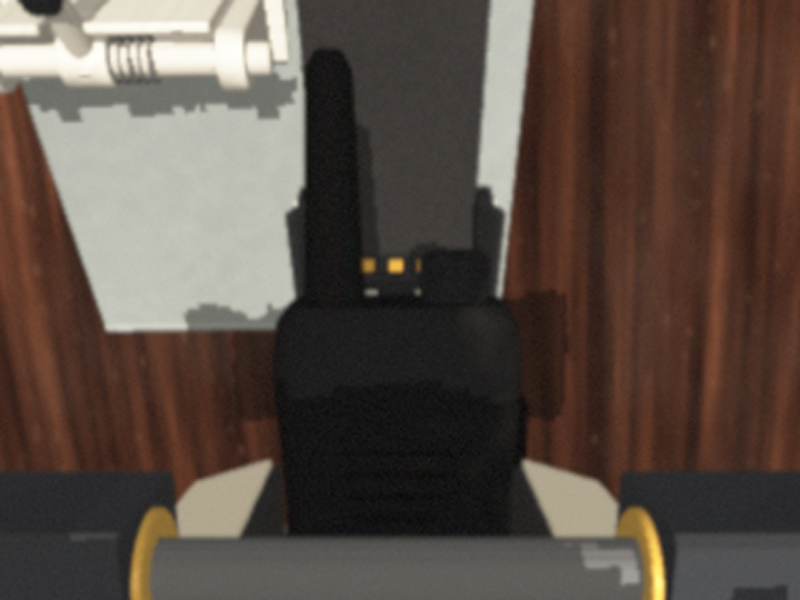

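Emit:
jog_arm(moves=[[0, 0, 0.04, 0], [0, 0, 0.08, 0], [-0.0003, 0, 0.098, 0], [-0.001, 0, 0.104, 0], [-0.002, 0, 0.108, 0], [-0.003, 0, 0.111, 0], [-0.004, 0, 0.114, 0], [-0.004, 0, 0.114, 0]], newtons=25)

```text
clock: 18.4
position: [0.4127, -0.1363, 0.1262]
ee_rot: [3.14, -0.104, -0.001]
force: [-4.6, 1.5, 3.1]
width: 0.572
gripper_force: 25.0
```

Contact is gentle; continue to the full 28°.

Emit:
jog_arm(moves=[[-0.0005, 0, 0.0026, 0], [-0.001, 0, 0.0052, 0], [-0.0014, 0, 0.008, 0], [-0.0016, 0, 0.0104, 0], [-0.0016, 0, 0.0114, 0], [-0.0016, 0, 0.0114, 0]])

```text
clock: 19.15
position: [0.4102, -0.1363, 0.1144]
ee_rot: [3.14, -0.104, -0.003]
force: [-6.8, 0.7, 1.8]
width: 0.564
gripper_force: 25.0
```

Emit:
jog_arm(moves=[[0, 0, -0.04, 0], [0, 0, -0.08, 0], [0, 0, -0.11, 0], [0, 0, -0.11, 0]])

```text
clock: 19.65
position: [0.4138, -0.1368, 0.2271]
ee_rot: [3.138, -0.104, 0.01]
force: [0.2, -0.2, -2.9]
width: 0.567
gripper_force: 24.9
```

```bash
python3 - <<'E'
from h import *
p=np.load('/tmp/bed.npy');s=arm.observe();print(s['position'],s['width'],s['gripper_force'],s['force'])
d=grab('wrist');P=cloud(d)
q=P[(d['z_map']>0)&(abs(P[...,0]-.45)<.09)&(abs(P[...,1]+.137)<.035)&(P[...,2]>.2)]
b=(q-s['position'])@R.from_euler('z',p[2]).as_matrix()
for lo in range(0,90,10):
    k=b[(b[:,0]>lo/1000)&(b[:,0]<lo/1000+.01)]
    if len(k): print(lo,len(k),np.percentile(k[:,2],[10,50,90]).round(4))
k=b[(b[:,0]>0.01)&(b[:,0]<.045)&(abs(b[:,1])<.02)]
if len(k)>20:
    A=np.c_[k[:,0],np.ones(len(k))];print(np.degrees(np.arctan(np.linalg.lstsq(A,k[:,2],rcond=None)[0][0])))
E
```

```text
[ 0.41379835 -0.13677083  0.22707173] 0.566718966059024 24.9184619524749 [ 0.24095423 -0.23137245 -2.85520193]
0 2349 [0.0136 0.0183 0.0732]
10 4096 [0.0191 0.0416 0.1182]
20 33989 [0.0924 0.116  0.1262]
30 6528 [0.0292 0.0896 0.0991]
40 2305 [0.0181 0.027  0.0304]
50 1220 [0.0211 0.0292 0.0323]
60 617 [0.0321 0.0351 0.0375]
70 669 [0.037  0.0398 0.0423]
80 729 [0.0418 0.0442 0.0463]
-67.39218328914912
```

```bash
python3 - <<'E'
from h import *
p=np.load('/tmp/bed.npy');s=arm.observe()
d=load('wrist');P=cloud(d)
b=(P-s['position'])@R.from_euler('z',p[2]).as_matrix()*1000
for v in range(60,256,6):
    print(v,[(int(b[v,u,0]),int(b[v,u,2])) if d['z_map'][v,u]>0 else 0 for u in (292,300,310,320,330,345)])
E
```

```text
60 [(92, 44), (115, -84), (115, -84), (115, -83), (115, -84), (115, -84)]
66 [(90, 45), (111, -87), (111, -87), (111, -87), (111, -85), (111, -86)]
72 [(88, 46), (107, -88), (106, -88), (106, -88), (106, -87), (106, -88)]
78 [(85, 45), (102, -92), (102, -91), (102, -90), (102, -90), (102, -91)]
84 [(83, 43), (98, -93), (98, -93), (98, -92), (98, -93), (98, -94)]
90 [(81, 44), (93, -95), (93, -95), (93, -95), (93, -96), (93, -95)]
96 [(79, 43), (88, -96), (88, -97), (88, -98), (88, -98), (88, -99)]
102 [(77, 42), (84, -101), (84, -100), (84, -99), (84, -101), (84, -99)]
108 [(74, 40), (79, -102), (79, -104), (79, -102), (79, -102), (79, -103)]
114 [(72, 41), (72, 36), (74, -106), (74, -107), (73, -106), (73, -106)]
120 [(69, 39), (69, 34), (68, -109), (68, -108), (68, -109), (68, -109)]
126 [(67, 38), (67, 33), (63, -113), (63, -110), (63, -111), (63, -113)]
132 [(64, 37), (64, 33), (57, -115), (57, -115), (57, -114), (57, -113)]
138 [(61, 35), (61, 31), (51, -119), (51, -118), (51, -117), (51, -118)]
144 [(59, 34), (59, 31), (46, -108), (46, -109), (47, -107), (58, 25)]
150 [(56, 33)
[... 442 characters left out ...]
1)]
192 [(36, 31), (35, 29), (36, 32), (35, 31), (36, 32), (35, 31)]
198 [(33, 31), (33, 31), (32, 30), (32, 30), (33, 31), (33, 31)]
204 [(29, 29), (29, 29), (29, 29), (29, 31), (29, 29), (29, 31)]
210 [(25, 28), (25, 28), (25, 28), (26, 28), (25, 28), (26, 29)]
216 [(21, 25), (22, 26), (22, 26), (22, 26), (22, 26), (22, 27)]
222 [(17, 23), (17, 23), (18, 24), (17, 23), (18, 24), (18, 24)]
228 [(13, 21), (13, 20), (13, 21), (13, 21), (13, 21), (14, 23)]
234 [(9, 19), (9, 19), (8, 17), (9, 19), (9, 20), (9, 19)]
240 [(3, 14), (4, 16), (4, 17), (4, 15), (4, 17), (4, 17)]
246 [(0, 12), (0, 12), (0, 14), (0, 14), (0, 14), (0, 15)]
252 [(-5, 10), (-5, 10), (-5, 11), (-5, 11), (-4, 12), (-5, 11)]
```

```bash
python3 - <<'E'
from h import *
p=np.load('/tmp/bed.npy');s=arm.observe()
t=bedpt(p,[[62,1,26]])[0]-[0,0,.008];print(t,totool(t-s['position']),s['position'])
E
```

```text
[ 0.50072777 -0.14210505  0.14806387] [ 0.088  -0.0004  0.0777] [ 0.41264138 -0.1365798   0.22542736]
```

Emit:
jog_arm(moves=[[0.03, 0, 0, 0], [0.06, 0, 0, 0], [0.088, -0.0004, 0.005, 0], [0.088, -0.0004, 0.03, 0], [0.088, -0.0004, 0.05, 0], [0.088, -0.0004, 0.062, 0], [0.088, -0.0004, 0.07, 0], [0.088, -0.0004, 0.07, 0]])

```text
clock: 20.7
position: [0.4992, -0.1417, 0.154]
ee_rot: [-3.14, 0.104, 0.001]
force: [0.2, 0.8, -1.6]
width: 0.566
gripper_force: 24.9
```

Emit:
jog_arm(moves=[[0.001, 0, 0.002, 0], [0.001, 0, 0.004, 0], [0.001, 0, 0.006, 0], [0.001, 0, 0.006, 0]])

```text
clock: 21.2
position: [0.5003, -0.1418, 0.1483]
ee_rot: [3.14, -0.104, -0.0]
force: [-0.3, -0.8, -1.5]
width: 0.571
gripper_force: 24.9
```

Emit:
jog_arm(moves=[[0, 0, 0.001, 0], [0, 0, 0.002, 0], [0, 0, 0.003, 0], [0, 0, 0.003, 0]])

```text
clock: 21.7
position: [0.5005, -0.1419, 0.1463]
ee_rot: [3.139, -0.104, 0.001]
force: [-4.7, 0.2, 10.1]
width: 0.567
gripper_force: 25.1
```

```bash
python3 - <<'E'
from h import *
p=np.load('/tmp/bed.npy');s=arm.observe();print(s['force'],s['position'])
d=grab('wrist');P=cloud(d)
b=(P-[p[0],p[1],.104])@bedR(p[2])*1000
for v in range(60,256,8):
    print(v,[tuple(b[v,u].astype(int)) if d['z_map'][v,u]>0 else 0 for u in (286,300,320,340)])
E
```

```text
[-4.67884333  0.229537   10.05674322] [ 0.50047152 -0.14188944  0.14633602]
60 [(np.int64(160), np.int64(12), np.int64(17)), (np.int64(97), np.int64(18), np.int64(-171)), (np.int64(97), np.int64(-1), np.int64(-171)), (np.int64(98), np.int64(-20), np.int64(-168))]
68 [(np.int64(157), np.int64(12), np.int64(17)), (np.int64(91), np.int64(18), np.int64(-166)), (np.int64(90), np.int64(-1), np.int64(-168)), (np.int64(90), np.int64(-21), np.int64(-167))]
76 [(np.int64(154), np.int64(13), np.int64(18)), (np.int64(84), np.int64(18), np.int64(-162)), (np.int64(84), np.int64(-1), np.int64(-164)), (np.int64(84), np.int64(-21), np.int64(-163))]
84 [(np.int64(151), np.int64(13), np.int64(19)), (np.int64(77), np.int64(18), np.int64(-160)), (np.int64(77), np.int64(-1), np.int64(-159)), (np.int64(77), np.int64(-21), np.int64(-160))]
92 [(np.int64(149), np.int64(13), np.int64(20)), (np.int64(73), np.int64(18), np.int64(-150)), (np.int64(72), np.int64(-1), np.int64(-153)), (np.int64(72), np.int64(-21), np.int64(-153))]
100 [(np.int64(144), np.int64(13), np.int64(18)), (np.int64(65), np.int64(19), np.in
[... 2866 characters left out ...]
int64(18), np.int64(29)), (np.int64(78), np.int64(10), np.int64(29)), (np.int64(79), np.int64(0), np.int64(30)), (np.int64(79), np.int64(-10), np.int64(30))]
236 [(np.int64(70), np.int64(18), np.int64(28)), (np.int64(70), np.int64(10), np.int64(29)), (np.int64(71), np.int64(0), np.int64(29)), (np.int64(72), np.int64(-11), np.int64(30))]
244 [(np.int64(62), np.int64(19), np.int64(28)), (np.int64(62), np.int64(11), np.int64(28)), (np.int64(63), np.int64(0), np.int64(28)), (np.int64(63), np.int64(-11), np.int64(29))]
252 [(np.int64(54), np.int64(19), np.int64(27)), (np.int64(55), np.int64(11), np.int64(28)), (np.int64(55), np.int64(0), np.int64(28)), (np.int64(56), np.int64(-11), np.int64(29))]
```

Emit:
jog_arm(moves=[[-0.0009, 0, -0.0003, 0], [-0.0018, 0, 0.0002, 0], [-0.0026, 0, 0.0006, 0], [-0.0026, 0, 0.0006, 0]], newtons=15)

```text
clock: 22.25
position: [0.4984, -0.1417, 0.1452]
ee_rot: [3.14, -0.104, 0.002]
force: [-0.2, -0.1, 5.1]
width: 0.573
gripper_force: 15.0
```

Emit:
jog_arm(moves=[[-0.0009, 0, 0.0005, 0], [-0.0018, 0, 0.0009, 0], [-0.0018, 0, 0.0009, 0]])

```text
clock: 22.62
position: [0.4978, -0.1417, 0.1448]
ee_rot: [3.139, -0.104, 0.006]
force: [2.5, -0.5, 6.0]
width: 0.575
gripper_force: 15.1
```

```bash
cat > m.py <<'E'
from h import *
p=np.load('/tmp/bed.npy');s=arm.observe();print(s['force'],s['position'],s['clock'])
d=grab('wrist');P=cloud(d)
b=(P-[p[0],p[1],.104])@bedR(p[2])*1000
k=(abs(b[...,1]-.5)<6)&(b[...,2]>5)&(b[...,2]<20)&(b[...,0]>95)&(b[...,0]<118)
print('front x',np.percentile(b[k][:,0],[25,50,75]),k.sum())
k=(abs(b[...,1])<20)&(b[...,2]>15)&(b[...,2]<45)&(b[...,0]>50)&(b[...,0]<95)
q=b[k];A=np.c_[q[:,0]-82,q[:,1],np.ones(len(q))];print('face',np.linalg.lstsq(A,q[:,2],rcond=None)[0])
k=(b[...,0]>115)&(b[...,0]<170)&(b[...,2]>10)&(abs(b[...,1]-15)<12);q=b[k];print('ant',q[:,1].min(),q[:,1].max(),np.polyfit(q[:,0],q[:,1],1))
E
python3 m.py
```

```text
[ 2.50268283 -0.46619664  6.02438092] [ 0.49775712 -0.14166853  0.14479872] 22.625
front x [104.56622901 104.78435412 105.03370347] 436
face [ 2.70333522e-02 -2.37829764e-02  2.98699680e+01]
ant 3.000453475626509 26.999737567405802 [-0.03398779 19.48360222]
```

Emit:
jog_arm(moves=[[-0.0009, 0, 0.0005, 0], [-0.0014, 0, 0.0007, 0], [-0.0014, 0, 0.0007, 0]])

```text
clock: 23.05
position: [0.4977, -0.1417, 0.1447]
ee_rot: [3.139, -0.104, 0.01]
force: [4.9, -0.6, 7.8]
width: 0.576
gripper_force: 15.1
```

Emit:
jog_arm(moves=[[-0.0009, 0, 0.0005, 0], [-0.0009, 0, 0.0005, 0]])

```text
clock: 23.3
position: [0.4976, -0.1417, 0.1446]
ee_rot: [3.139, -0.104, 0.013]
force: [6.6, 0.2, 9.1]
width: 0.575
gripper_force: 15.1
```

```bash
python3 m.py
```

```text
[6.61588636 0.19750528 9.05915409] [ 0.49759629 -0.14171745  0.14458793] 23.3
front x [104.38166287 104.63637812 104.89554756] 429
face [ 2.60736123e-02 -2.28427272e-02  2.98483265e+01]
ant 3.005621404058635 26.998326971060536 [-0.03893678 20.08910602]
```

Emit:
jog_arm(moves=[[0.001, 0, -0.001, 0], [0.001, 0, -0.001, 0], [0.001, 0, -0.001, 0], [0.001, 0, -0.001, 0], [0, 0, -0.02, 0], [0, 0, -0.05, 0], [0, 0, -0.1, 0], [-0.01, 0, -0.155, 0], [-0.01, 0, -0.155, 0], [-0.01, 0, -0.155, 0]], hand=0.068)

```text
clock: 24.6
position: [0.4834, -0.1407, 0.2972]
ee_rot: [3.14, -0.104, -0.001]
force: [0.1, 0.6, 0.2]
width: 0.739
gripper_force: 0.0
```

```bash
python3 m.py; python3 - <<'E'
from h import *
d=load('wrist');p=np.load('/tmp/bed.npy');P=cloud(d)
b=(P-[p[0],p[1],.104])@bedR(p[2])*1000
# left/right edges of radio, and the paddle (dark points near y 88, z>40)
dk=d['color'].sum(2)<120
k=dk&(b[...,1]>70)&(b[...,1]<105)&(b[...,2]>42)&(b[...,2]<95)&(b[...,0]>90)&(b[...,0]<160)
q=b[k];print('paddle',len(q),q.min(0).round(1),q.max(0).round(1),q.mean(0).round(1))
k=(b[...,2]>22)&(b[...,2]<36)&(b[...,0]>50)&(b[...,0]<85)&(abs(b[...,1])<40);q=b[k];print('radio y',q[:,1].min(),q[:,1].max(),'heel',b[(b[...,2]>22)&(b[...,2]<36)&(abs(b[...,1])<15)&(b[...,0]>-10)][:,0].min())
T=[[96+44*np.sin(t),88,38+44*np.cos(t)] for t in(.9,1.,1.1)]
s=arm.observe()
for x in T: print(totool(bedpt(p,[x])[0]-[0,0,.008]-s['position']))
E
```

```text
[0.07522874 0.59314226 0.19051138] [ 0.48336596 -0.14069024  0.29718788] 24.6
front x [104.58562169 104.84215563 105.11554485] 85
face [ 2.86253332e-02 -1.96065408e-02  2.97160281e+01]
ant 7.593606378782796 19.75492081928201 [3.05463294e-03 1.31254750e+01]
paddle 159 [117.2  82.6  54.7] [136.4  88.3  72. ] [126.5  83.9  64.7]
radio y -29.6587155725913 26.978050865576193 heel 8.518327909808178
[ 0.0598 -0.0867  0.0815]
[ 0.0637 -0.0867  0.0834]
[ 0.0674 -0.0867  0.0858]
```

Emit:
jog_arm(moves=[[0.02, -0.03, 0, 0], [0.04, -0.06, 0, 0], [0.0637, -0.0865, 0.01, 0], [0.0637, -0.0865, 0.04, 0], [0.0637, -0.0865, 0.065, 0], [0.0637, -0.0865, 0.0834, 0], [0.0637, -0.0865, 0.0834, 0], [0.0637, -0.0865, 0.0834, 0]], hand=0.04)

```text
clock: 25.65
position: [0.553, -0.0585, 0.2142]
ee_rot: [-3.14, 0.104, 0.001]
force: [-0.4, 0.6, 0.9]
width: 0.436
gripper_force: 0.0
```

Emit:
jog_arm(moves=[[0, 0, 0, 0], [0, 0, 0, 0], [0, 0, 0, 0], [0, 0, 0, 0], [0, 0, 0, 0]], hand=0.0, newtons=20)

```text
clock: 26.28
position: [0.5533, -0.058, 0.2145]
ee_rot: [-3.139, 0.103, -0.001]
force: [1.1, 2.8, 1.1]
width: 0.102
gripper_force: 20.0
```

Emit:
jog_arm(moves=[[0, -0.0012, 0, 0], [-0.005, -0.0012, -0.0023, 0], [-0.0102, -0.0012, -0.0042, 0], [-0.0157, -0.0012, -0.0051, 0], [-0.0211, -0.0012, -0.0056, 0], [-0.0265, -0.0012, -0.0052, 0], [-0.032, -0.0012, -0.0044, 0], [-0.037, -0.0012, -0.0029, 0], [-0.0402, -0.0012, -0.0015, 0], [-0.0402, -0.0012, -0.0015, 0]])

```text
clock: 27.52
position: [0.5127, -0.056, 0.2167]
ee_rot: [3.138, -0.106, 0.002]
force: [-0.4, -6.3, 7.1]
width: 0.102
gripper_force: 20.0
```

Emit:
jog_arm(moves=[[-0.001, 0.005, 0, 0], [-0.001, 0.01, 0, 0], [-0.001, 0.0145, 0, 0], [-0.001, 0.017, 0, 0], [-0.001, 0.017, 0, 0]])

```text
clock: 28.15
position: [0.511, -0.0708, 0.2164]
ee_rot: [-3.139, 0.103, -0.002]
force: [0.2, 0.5, 6.4]
width: 0.104
gripper_force: 20.0
```

Emit:
jog_arm(moves=[[0, 0, 0, 0], [0, 0, 0, 0], [0, 0, 0, 0], [-0.001, 0, -0.02, 0], [-0.002, 0, -0.05, 0], [-0.005, 0.02, -0.085, 0], [-0.02, 0.05, -0.085, 0], [-0.025, 0.05, -0.085, 0], [-0.025, 0.05, -0.085, 0]], hand=0.04)

```text
clock: 29.28
position: [0.4823, -0.1192, 0.3005]
ee_rot: [-3.139, 0.104, 0.001]
force: [0.8, -0.4, -0.5]
width: 0.437
gripper_force: 0.0
```

```bash
python3 m.py; python3 - <<'E'
from h import *
d=load('wrist');p=np.load('/tmp/bed.npy');P=cloud(d);c=d['color'].sum(2)
b=(P-[p[0],p[1],.104])@bedR(p[2])*1000
k=(c<140)&(b[...,1]>55)&(b[...,1]<105)&(b[...,2]>55)&(b[...,2]<100)&(b[...,0]>80)&(b[...,0]<150)
q=b[k];print('paddle',len(q),q.min(0).round(1),q.max(0).round(1),q.mean(0).round(1))
k=(b[...,2]>36)&(b[...,2]<48)&(abs(b[...,0]-96)<8)&(b[...,1]<60)&(b[...,1]>-20);q=b[k];print('rod nose y',np.percentile(q[:,1],[0,1,50]),len(q))
print(proj(d,bedpt(p,[[96,20,38],[96,36,38]])),arm.observe()['clock'])
E
```

```text
[ 0.79291259 -0.43281807 -0.51132378] [ 0.48227249 -0.11923636  0.30052529] 29.275
front x [104.57581687 104.83492031 105.08067519] 92
face [ 2.58392021e-02 -2.07931189e-02  2.96929102e+01]
ant 7.926249172692837 19.590120641274908 [-5.93154943e-03  1.46403443e+01]
paddle 257 [90.1 67.  68.9] [103.6  75.8  90.1] [99.3 70.5 82.6]
rod nose y [20.52459454 20.53920453 42.38065656] 471
[[320.54431578 144.0789701 ]
 [303.85385091 144.09311626]] 29.325
```

```bash
python3 -c "
from cell import arm
print(arm.sign_off())"
```

```text
the job is handed in; nothing more can be done
None
```

The job is handed in at 29 s of the 67 s allowed. By my last depth readings the radio lies flat against the foot, the bolt is home over it with the stalk upright, and the vials and carton were never touched. The first pick-up slipped and the second held, and I viewed 12 pictures against your limit of 10.

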